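# Lock a loaded tube block into the bench shaker

### The job

Load the metal block of twelve small tubes into the bench shaker and lock it in for a run. Pull the spring plunger's T-handle up and twist it clockwise (seen from above) into its rest notch so that it stays up by itself, set the block fully down between the nest's corner locators, swing the keeper bar home across it into the yoke, and only then twist the T-handle back so that the pin springs down through the bar. Leave the spare block and everything else where it stands.

Things in the scene. Friction and masses are not known exactly. Their poses are not given: they have to be found in the camera images.
- shaker: low bench shaker, white housing with an aluminium platform on top, 225 x 245 x 60 mm (x, y, z), fixed to the bench; origin under the middle of the nest on the bench; x points away from its control panel, y along the closed keeper bar from the yoke towards the bar's pivot. The yoke (a C-shaped aluminium latch bracket, top 132 mm over the bench, open towards +x) stands at y = -75 mm, the pivot post at y = +68 mm
- nest (a point): centre of the nest floor (platform top, 60 mm over the bench), axes as the shaker. Four L-shaped steel corner locators 16 mm tall hold the block with its long side along y, 1.5 mm clearance a side; between the locators the long sides are open over 55 mm for fingers
- tube_block_center (a point): loose aluminium block with twelve small white-lidded tubes, 56 x 80 x 45 mm (x, y, z), lids 5 mm higher, lower edges chamfered 4 mm, about 0.4 kg; this is its centre, 22.5 mm over its underside; z up, y along its 80 mm length. Grasp it across its 56 mm width. Either way round fits the nest; fully down its centre is 22.5 mm over the nest floor. The bar passes only 3 mm above the lids, so a block that is not fully down stops it
- t_handle (a point): centre of the black T-handle on top of the plunger, a bar 42 x 11 x 20 mm (x along the bar, z up), 180 mm over the bench when the pin is down, on the plunger's vertical axis. A 14 mm collar and 8 mm stem are beneath it; the steel sleeve (32 mm diameter) below has its rim 21 mm under the handle's underside when the pin is down (its highest stops 15 mm under it). At rest the handle lies along the shaker's x
- plunger (a joint): height of the pin, m: 0 = fully down (sprung out, through the bar's hole if the bar is there), 0.0145 clears the sleeve's land so that the handle can be twisted, 0.012 = resting in the notch, 0.018 = stop. The spring pushes down with 6 N at 0 and 14 N at 0.017. When down without the bar, the pin bars the bar's way into the yoke; in the rest notch it is clear
- plunger_turn (a joint): twist of the T-handle, rad, clockwise seen from above: 0 in the slot (where the pin can go down), 1.05 in the rest notch (2.5 mm deep, with a stop behind it). It cannot turn while the pin is below 0.0145, nor anticlockwise from 0
- keeper_bar (a joint): swing of the steel keeper bar about its vertical pivot, rad: 0 = closed across the nest with its eye in the yoke (end stop), grows to 1.95 as it swings open towards +x of the shaker, anticlockwise from above. Light friction hinge; stays where it is left. The bar is 18 mm wide, reaches 158 mm from the pivot, its top is 121.5 mm over the bench
- bar_knob (a point): upright round black knob on the keeper bar, 18 mm diameter, 36 mm tall, 100 mm from the pivot; this point is on its axis, 24 mm above the bar's top and 12 mm under the knob's top
- bar_pivot (a point): point on the keeper bar's vertical pivot axis, level with bar_knob
- spare_block: loose empty aluminium block of the same outer size with six wide wells and no tubes, not wanted; origin under its centre
- media_bottle: bystander: loose round media bottle with orange cap, 69 mm diameter, 136 mm tall; origin under its centre
- sample_pot: bystander: loose small sample pot with a yellow lid, 29 mm diameter, 46 mm tall, stands about 75 mm from the tube block's centre beyond one of its short ends; origin under its centre
- sample_pot_red: bystander: loose small sample pot with a red lid, 29 mm diameter, 46 mm tall, standing just beside the shaker, about 35 mm off the side of its housing next to the yoke; origin under its centre
- reagent_bottle: bystander: loose white reagent bottle with red cap, 53 mm diameter, 105 mm tall; origin under its centre
- stopper: bystander: loose black rubber stopper, 29 mm diameter, 30 mm tall; origin under its centre
- tape_roll: bystander: loose roll of white tape lying flat, 54 mm diameter, 15 mm tall; origin under its centre
There are look-alikes about, which are no part of the job. What is shaped like the part that bears tube_block_center but pink or yellow is not meant.

How it is judged:
On the way, in this order (a step that is already met when the one before it is completed fails the run):
1. the plunger is parked up in its rest notch, the block sits fully down in the nest (either may come first) and the fingers have let go of the shaker (value of joint plunger above 0.01 m and value of joint plunger_turn above 0.85 rad and horizontal distance between tube_block_center and nest below 0.004 m and z of tube_block_center in the frame of nest below 0.025 m and contact force between the fingers and shaker below 0.3 N), for 0.2 s.
2. the keeper bar is closed over the seated block while the plunger is still parked up (value of joint keeper_bar below 0.03 rad and value of joint plunger above 0.01 m and z of tube_block_center in the frame of nest below 0.025 m), for 0.2 s.
At the end, for the whole second after the job is handed in: the block sits fully down and level in the nest (centre within 4 mm sideways, at most 2.5 mm proud), the keeper bar is home across it (within 0.03 rad) and the plunger's pin is fully down through the bar (within 2 mm), with nothing else disturbed (value of joint plunger below 0.002 m and value of joint keeper_bar below 0.03 rad and horizontal distance between tube_block_center and nest below 0.004 m and z of tube_block_center in the frame of nest below 0.025 m and angle between the z axis of tube_block_center and the z axis of nest, either way round below 0.05 rad); the robot touches nothing.
It fails at once if a bystander (spare block, media bottle, sample pots, reagent bottle, rubber stopper, tape roll) is shoved more than 30 mm or a bottle or pot is tipped over (distance of any of spare_block, media_bottle, sample_pot, reagent_bottle, sample_pot_red, stopper, tape_roll from where it was at the start of the episode above 0.03 m or angle between any of sample_pot_red, media_bottle, sample_pot, reagent_bottle's own z axis and vertical above 0.6 rad).
It also fails if it takes over 72 s, if anything falls off the work surface, if the arm or the gripper's body presses on something with over 40 N, if the wrist force passes 120 N, or if a joint passes its speed limit or range.

### The arm

A 6-joint arm with a two-finger parallel gripper is mounted at the origin on a cart in front of the work surface, level with it; the furniture and walls round the work are solid. World frame = base frame: x ahead of the robot, y to its left, z up, the work surface at z = 0. Lengths are in m, angles in rad, forces in N, time in s.
With the tool pointing down it reaches from about 0.35 to 1 m from the base axis. Payload 7.1 kg.
Tool frame: the origin (TCP) lies between the finger pads; the fingertips stand 22 mm ahead of it and the grasp point (between the pads) lies 3 mm ahead of it; x points along the fingers, y is the direction in which the jaws open and shut, and the axes are right-handed (so a half turn about x gives the same grasp; the last joint's range is limited). The gripper opens to 85 mm and grips with 20 to 120 N. Pads are 22 mm wide; open, the fingers measure 114 mm over their backs; the gripper's body (76 mm by 85 mm) begins 54 mm behind the grasp point. The pads swing forward as they close: fully open they stand 13 mm farther back than shut.
Start: joints at [-1.361, 0.423, 1.63, -0, 1.089, -0.019], TCP at [0.142, -0.609, 0.253] pointing down, gripper open.
Joint ranges: [-3, 3], [-0.9, 2.11], [0.09, 2.58], [-1.31, 4.45], [0.11, 2.69], [-2.54, 2.54]. Speed limits (rad/s): [2.39, 2.39, 3.01, 3.14, 3.14, 3.14].

### API

Orientations are given as a rotation vector (axis times angle).
In Python, from rig import manip gives the robot as it stands. The module is installed in compiled form; this text tells all that it offers. Calls block until the motion is done:
- manip.move_to(position, orientation): joint-space move of the TCP to a pose.
- manip.servo_line(position, orientation=None, rate=0.15): straight line of the TCP; orientation=None keeps the orientation; rate is the mean speed in m/s.
- manip.set_joints(angles): joint-space move.
- manip.command_gripper(opening, f_grip=None): finger opening in m; f_grip is the grip in N (None keeps the last); returns when the fingers have stopped.
- manip.hold(seconds).
- manip.solve_ik(position, orientation): joint angles nearest the present ones, or None.
- manip.camera(name): name is "scene" or "top" or "wrist"; returns a dict with "image" (384x512x3 uint8, red, green, blue), "fx", "fy", "cx", "cy" (pixels), "cam_to_world" (4x4, takes a point from camera to world coordinates); the wrist camera has in their place "mount" (4x4, takes a point from camera to tool coordinates, whose origin is the TCP and whose axes are the tool frame's). Camera axes: x right, y down, z forward; pixel columns grow to the right and rows downward; lengths in m; the calibration is good to about 2 mm. A picture is of the moment at which its call begins: read the wrist's pose just before it. There is no depth.
A pose or a line that the arm cannot do raises manip.IKError and nothing moves.
- manip.sign_off(): hands the job in, once; it reports no verdict.
Readings, each from a call of its own:
- manip.get_time(): time.
- manip.get_joint_positions(): joint angles.
- manip.get_joint_vel(): joint speeds.
- manip.get_tau(): joint torques, N m.
- manip.get_position(): TCP position.
- manip.get_ee_rot(): TCP orientation.
- manip.get_contact_force(): force on the tool from outside, world axes, zero at the start.
- manip.get_torque(): the same for the moment, N m.
- manip.get_width(): finger opening in m.
Only numpy, scipy, OpenCV 4.12 (cv2) and the standard library are available. Lean on these libraries where they do the work, as an engineer would, in place of code of your own. Each camera call takes 0.05 s, during which the arm holds its last target.

## Working session

There is one attempt and no reset: what is moved stays moved. The work goes in short steps, each a Python script; the robot and the scene stay as the last script left them, time stands still between calls to the robot, and variables do not carry over. Pictures are saved under pics/ and viewed, and the job is handed in when it is done.

```bash
mkdir -p pics; cat > snap.py <<'E'
from rig import manip
import cv2,numpy as np,pickle,sys
def snap(name,tag):
    p=manip.get_position();r=manip.get_ee_rot()
    c=manip.camera(name); c['p']=np.array(p);c['r']=np.array(r)
    cv2.imwrite(f'pics/{tag}.png',cv2.cvtColor(c['image'],cv2.COLOR_RGB2BGR))
    pickle.dump(c,open(f'pics/{tag}.pkl','wb'))
    return c
E
python3 - <<'E'
from snap import *
for n in ['scene','top','wrist']:
    c=snap(n,n+'0'); print(n,c['fx'],c['fy'],c['cx'],c['cy']); print(np.round(c.get('cam_to_world',c.get('mount')),4))
print(manip.get_time(),manip.get_ee_rot(),manip.get_width(),manip.get_contact_force())
E
```

```text
scene 442.5355820769332 442.5355820769332 255.7919632209668 188.4973979478432
[[-0.5345 -0.4132  0.7372 -0.5341]
 [-0.845   0.2772 -0.4573  0.6046]
 [-0.0154 -0.8674 -0.4973  0.8213]
 [ 0.      0.      0.      1.    ]]
top 497.7541932956363 497.7541932956363 255.84468175140827 197.02685534601625
[[-0.0039 -0.9831  0.1829  0.2106]
 [-1.      0.0033 -0.0034 -0.0278]
 [ 0.0027 -0.183  -0.9831  1.7458]
 [ 0.      0.      0.      1.    ]]
wrist 345.3159949478519 345.3159949478519 261.42859181243716 184.3424726985225
[[ 2.000e-04 -3.147e-01  9.492e-01 -1.205e-01]
 [ 1.000e+00 -1.000e-04 -2.000e-04 -2.000e-04]
 [ 2.000e-04  9.492e-01  3.147e-01 -8.030e-02]
 [ 0.000e+00  0.000e+00  0.000e+00  1.000e+00]]
0.15 [ 2.10066045  0.24248228 -2.10086535] 0.08570531186763397 [0.5889595  0.81419881 0.44568393]
```

View pics/scene0.png

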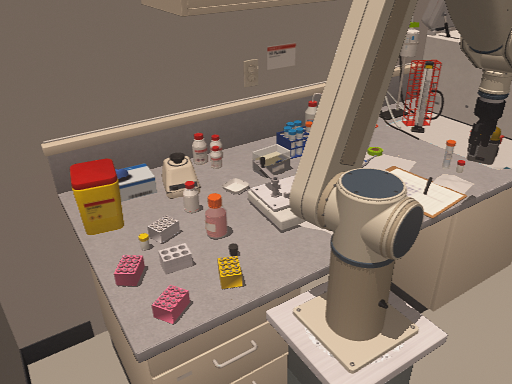

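View pics/top0.png

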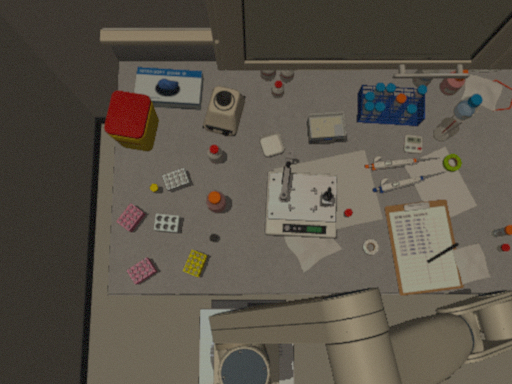

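View pics/wrist0.png

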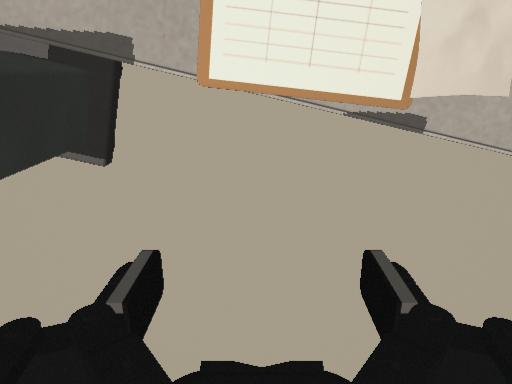

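```bash
cat > geo.py <<'E'
import numpy as np,pickle
from scipy.spatial.transform import Rotation as R
def ray(c,u,v):
    d=np.array([(u-c['cx'])/c['fx'],(v-c['cy'])/c['fy'],1.])
    if 'cam_to_world' in c: T=c['cam_to_world']
    else:
        W=np.eye(4);W[:3,:3]=R.from_rotvec(c['r']).as_matrix();W[:3,3]=c['p'];T=W@c['mount']
    return T[:3,3],T[:3,:3]@d
def atz(c,u,v,z):
    o,d=ray(c,u,v); return o+d*(z-o[2])/d[2]
def proj(c,P):
    if 'cam_to_world' in c: T=c['cam_to_world']
    else:
        W=np.eye(4);W[:3,:3]=R.from_rotvec(c['r']).as_matrix();W[:3,3]=c['p'];T=W@c['mount']
    q=T[:3,:3].T@(np.asarray(P)-T[:3,3]); return np.array([c['fx']*q[0]/q[2]+c['cx'],c['fy']*q[1]/q[2]+c['cy']])
def load(t): return pickle.load(open(f'pics/{t}.pkl','rb'))
E
python3 - <<'E'
from geo import *; import cv2
c=load('top0')
for n,u,v,z in [('tube',176,180,.05),('pot',155,188,.046),('spare',167,223,.045),('media',216,201,.13),('shaker',301,203,.06),('T',327,194,.18),('red',348,213,.046),('bot',214,150,.1),('knob',289,171,.14)]: print(n,atz(c,u,v,z).round(3))
im=cv2.imread('pics/top0.png'); 
cv2.imwrite('pics/top0z.png',np.hstack([cv2.resize(im[140:260,240:365],None,fx=3.2,fy=3.2,interpolation=2),cv2.resize(im[140:260,140:265],None,fx=3.2,fy=3.2,interpolation=2)]))
E
```

```text
tube [0.587 0.244 0.05 ]
pot [0.56  0.317 0.046]
spare [0.437 0.272 0.045]
media [0.498 0.098 0.13 ]
shaker [ 0.503 -0.189  0.06 ]
T [ 0.511 -0.261  0.18 ]
red [ 0.47  -0.352  0.046]
bot [0.681 0.109 0.1  ]
knob [ 0.597 -0.144  0.14 ]
```

View pics/top0z.png

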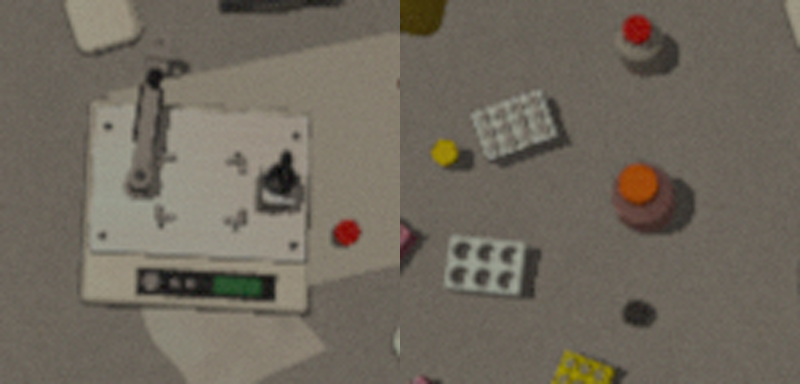

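```bash
cat > rob.py <<'E'
from snap import *
from geo import *
def ori(a,):
    c,s=np.cos(a),np.sin(a)
    return R.from_matrix(np.array([[0,c,s],[0,s,-c],[-1,0,0]])).as_rotvec()
E
python3 - <<'E'
from rob import *
M=R.from_rotvec(manip.get_ee_rot()).as_matrix();print(M.round(3))
for a in [-180,-150,-90,-30,0,30,90,150,180]:
    for p in [(0.5,-.2,.33),(.51,-.261,.18),(.503,-.189,.1),(.587,.244,.06)]:
        q=manip.solve_ik(p,ori(np.radians(a)))
        print(a,p,None if q is None else np.round(q,2))
E
```

```text
[[-0.     0.227 -0.974]
 [ 0.001 -0.974 -0.227]
 [-1.    -0.001 -0.   ]]
-180 (0.5, -0.2, 0.33) None
-180 (0.51, -0.261, 0.18) None
-180 (0.503, -0.189, 0.1) None
-180 (0.587, 0.244, 0.06) None
-150 (0.5, -0.2, 0.33) [-0.4   0.21  1.74 -0.    1.19  2.22]
-150 (0.51, -0.261, 0.18) [-0.49  0.44  1.8  -0.    0.9   2.12]
-150 (0.503, -0.189, 0.1) [-0.38  0.53  1.91 -0.    0.7   2.24]
-150 (0.587, 0.244, 0.06) None
-90 (0.5, -0.2, 0.33) [-0.4   0.21  1.74 -0.    1.19  1.17]
-90 (0.51, -0.261, 0.18) [-0.49  0.44  1.8  -0.    0.9   1.08]
-90 (0.503, -0.189, 0.1) [-0.38  0.53  1.91 -0.    0.7   1.19]
-90 (0.587, 0.244, 0.06) [ 0.38  0.69  1.69 -0.    0.75  1.95]
-30 (0.5, -0.2, 0.33) [-0.4   0.21  1.74  0.    1.19  0.12]
-30 (0.51, -0.261, 0.18) [-0.49  0.44  1.8  -0.    0.9   0.03]
-30 (0.503, -0.189, 0.1) [-0.38  0.53  1.91 -0.    0.7   0.14]
-30 (0.587, 0.244, 0.06) [ 0.38  0.69  1.69 -0.    0.75  0.9 ]
0 (0.5, -0.2, 0.33) [-0.4   0.21  1.74 -0.    1.19 -0.4 ]
0 (0.51, -0.261, 0.18) [-0.49  0.44  1.8  -0.    0.9  -0.49]
0 (0.503, -0.189, 0.1) [-0.38  0.53  1.91 -0.    0.7  -0.38]
0 (0.587, 0.244, 0.06) [ 0.38  0.69  1.69 -0.    0.75  0.38]
30 (0.5, -0.2, 0.33) [-0.4   0.21  1.74  0.    1.19 -0.93]
30 (0.51, -0.261, 0.18) [-0.49  0.44  1.8  -0.    0.9  -1.02]
30 (0.503, -0.189, 0.1) [-0.38  0.53  1.91 -0.    0.7  -0.91]
30 (0.587, 0.244, 0.06) [ 0.38  0.69  1.69  0.    0.75 -0.15]
90 (0.5, -0.2, 0.33) [-0.4   0.21  1.74  0.    1.19 -1.97]
90 (0.51, -0.261, 0.18) [-0.49  0.44  1.8   0.    0.9  -2.06]
90 (0.503, -0.189, 0.1) [-0.38  0.53  1.91  0.    0.7  -1.95]
90 (0.587, 0.244, 0.06) [ 0.38  0.69  1.69 -0.    0.75 -1.2 ]
150 (0.5, -0.2, 0.33) None
150 (0.51, -0.261, 0.18) None
150 (0.503, -0.189, 0.1) None
150 (0.587, 0.244, 0.06) [ 0.38  0.69  1.69 -0.    0.75 -2.24]
180 (0.5, -0.2, 0.33) None
180 (0.51, -0.261, 0.18) None
180 (0.503, -0.189, 0.1) None
180 (0.587, 0.244, 0.06) None
```

```bash
python3 - <<'E'
from rob import *
manip.move_to((.54,-.2,.36),ori(-np.pi/2)); snap('wrist','w1'); print(manip.get_time(),manip.get_position())
im=cv2.imread('pics/w1.png');cv2.imwrite('pics/w1z.png',cv2.resize(im,(800,600),interpolation=2))
E
```

```text
2.2833 [ 0.539695   -0.20078039  0.35977332]
```

View pics/w1z.png

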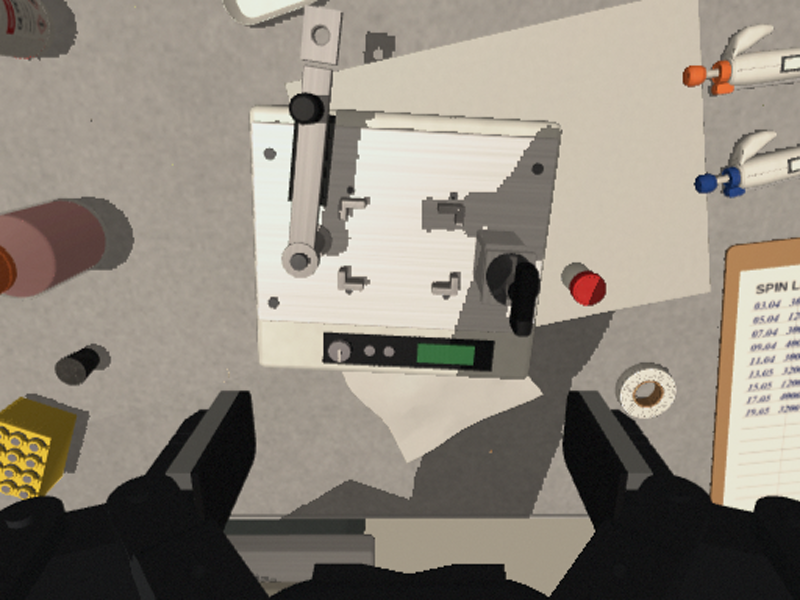

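```bash
python3 - <<'E'
import cv2,numpy as np
im=cv2.imread('pics/w1.png')
cv2.imwrite('pics/w1n.png',cv2.resize(im[115:200,200:310],None,fx=7,fy=7,interpolation=2))
cv2.imwrite('pics/w1t.png',cv2.resize(im[140:225,280:390],None,fx=7,fy=7,interpolation=2))
cv2.imwrite('pics/w1k.png',cv2.resize(im[0:180,155:245],None,fx=3.3,fy=3.3,interpolation=2))
E
```

```text
(no output)
```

View pics/w1n.png

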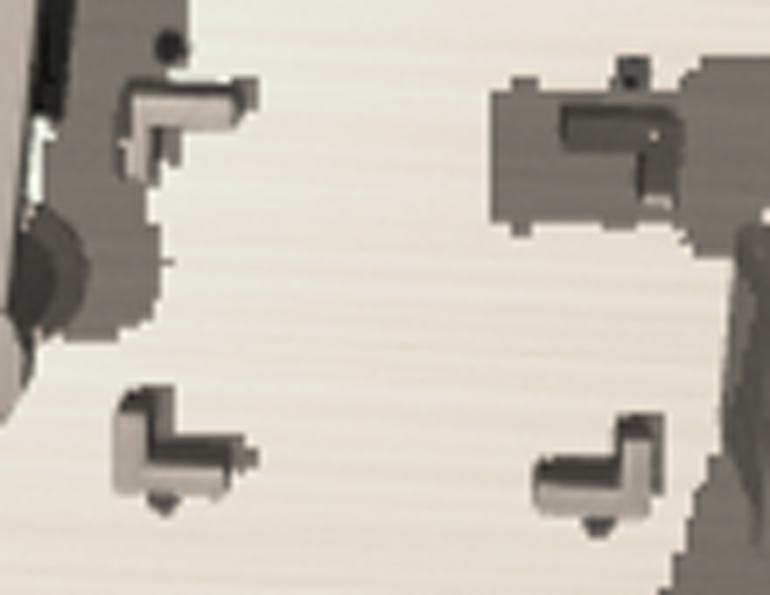

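View pics/w1t.png

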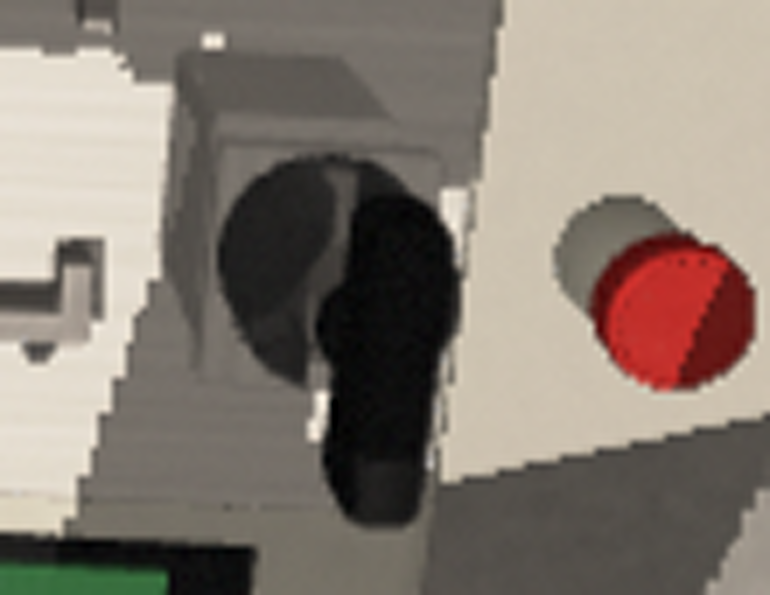

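View pics/w1k.png

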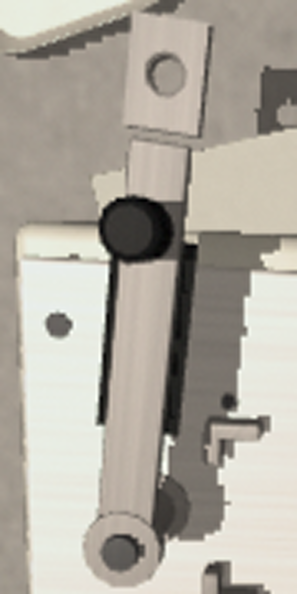

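```bash
cat > meas1.py <<'E'
from geo import *
c=load('w1')
k=lambda x,y,ox,oy,s:(x/s+ox-0.0,y/s+oy)
P={n:atz(c,*k(x,y,200,115,7),.076)[:2] for n,(x,y) in dict(TL=(152,130),TR=(640,150),BL=(148,465),BR=(620,485)).items()}
for n in P: print(n,P[n].round(4))
ctr=sum(P.values())/4; print('ctr',ctr.round(4))
d=P['TL']-P['TR'];d2=P['BL']-P['BR'];e=P['TL']-P['BL'];e2=P['TR']-P['BR']
for v in (d,d2): print('y len',np.linalg.norm(v),'yaw',np.degrees(np.arctan2(-v[0],v[1])))
for v in (e,e2): print('x len',np.linalg.norm(v),'yaw',np.degrees(np.arctan2(v[1],v[0])))
# platform/housing, bar
piv=atz(c,*k(121,550,155,0,3.3),.1215)[:2]; eye=atz(c,*k(166,73,155,0,3.3),.1215)[:2]
kn=atz(c,*k(133,229,155,0,3.3),.1575)[:2]
print('piv',piv.round(4),'eye',eye.round(4),'knob',kn.round(4),np.linalg.norm(eye-piv),np.linalg.norm(kn-piv),
 np.degrees(np.arctan2(*(eye-piv)[::-1])),np.degrees(np.arctan2(*(kn-piv)[::-1])))
# sleeve and T
t1=atz(c,*k(402,200,280,140,7),.19)[:2];t2=atz(c,*k(382,523,280,140,7),.18)[:2]
print('T',t1.round(4),t2.round(4),np.degrees(np.arctan2(*(t1-t2)[::-1])))
print('sleeve', atz(c,*k(320,270,280,140,7),.149)[:2].round(4))
yaw=np.radians(-3.)
for y in (-75,68):
  print('pred',y,(ctr+y/1000*np.array([-np.sin(yaw),np.cos(yaw)])).round(4))
yk=(ctr+-.075*np.array([-np.sin(yaw),np.cos(yaw)]))
for z in (.149,.17,.19): print(z,(proj(c,[*yk,z])-[280,140])*7)
E
python3 meas1.py
```

```text
TL [ 0.5488 -0.1539]
TR [ 0.5453 -0.2359]
BL [ 0.4896 -0.151 ]
BR [ 0.4858 -0.234 ]
ctr [ 0.5174 -0.1937]
y len 0.0821528108540934 yaw -2.4200543070903686
y len 0.08311518152078995 yaw -2.6133163422733294
x len 0.05920745852136965 yaw -2.81264511136106
x len 0.059489020793090854 yaw -1.8843415174562526
piv [ 0.521  -0.1255] eye [ 0.6628 -0.1475] knob [ 0.6203 -0.142 ] 0.14350080210731236 0.10066429200219718 -8.851979121479726 -9.459169980558443
T [ 0.5381 -0.2669] [ 0.4901 -0.2695] 3.189087195298534
sleeve [ 0.5161 -0.2652]
pred -75 [ 0.5135 -0.2686]
pred 68 [ 0.5209 -0.1258]
0.149 [342.82121986 287.38225638]
0.17 [371.57008216 334.74764827]
0.19 [402.39748558 385.53755532]
```

```bash
cat > t.py <<'E'
from geo import *; import cv2
c=load('w1'); yaw=np.radians(-2.5);Rz=np.array([[np.cos(yaw),-np.sin(yaw)],[np.sin(yaw),np.cos(yaw)]])
ctr=np.array([.5174,-.1937])
def draw(im,pts,col): cv2.polylines(im,[np.round((np.array(pts)-[280,140])*7).astype(int)],True,col,1)
base=cv2.imread('pics/w1t.png')
base=np.clip(base.astype(int)*2+20,0,255).astype(np.uint8)
for i,dy in enumerate([0]):
  im=base.copy()
  ax=ctr+Rz@[0,-.075+dy]
  for z in(.17,.19): draw(im,[proj(c,[*(ax+Rz@[sx*.021,sy*.0055]),z]) for sx,sy in((1,1),(1,-1),(-1,-1),(-1,1))],(0,255,0))
  draw(im,[proj(c,[*(ax+.016*np.array([np.cos(t),np.sin(t)])),.149]) for t in np.linspace(0,6.28,40)],(0,0,255))
  cv2.imwrite('pics/w1tm.png',im)
E
python3 t.py
```

```text
(no output)
```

View pics/w1tm.png

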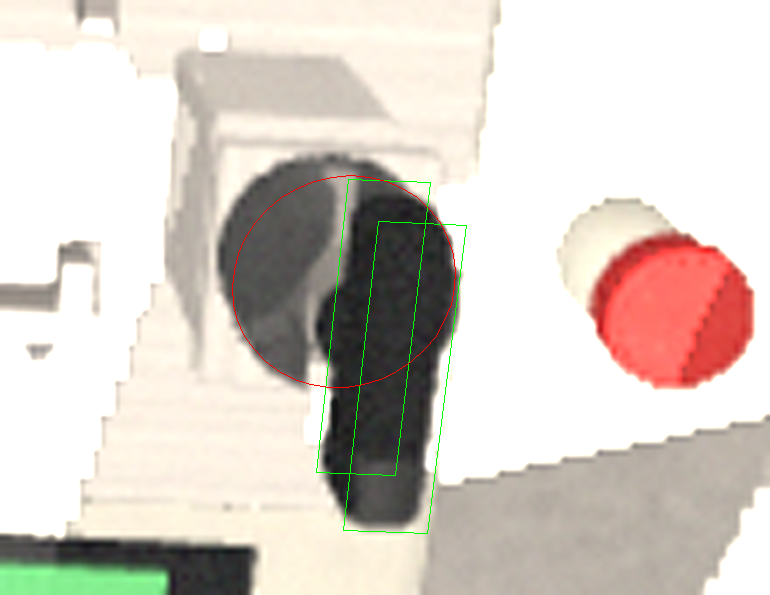

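```bash
python3 - <<'E'
from rob import *
a=np.radians(-92.5); x,y=.5143,-.268
manip.command_gripper(.04)
manip.move_to((x,y,.25),ori(a))
manip.servo_line((x,y,.194),rate=.08)
print(manip.get_position(),manip.get_contact_force())
manip.command_gripper(.0,f_grip=70)
print(manip.get_width(),manip.get_contact_force(),manip.get_position(),manip.get_time())
snap('wrist','w2');snap('scene','s2')
im=cv2.imread('pics/w2.png');cv2.imwrite('pics/w2z.png',cv2.resize(im[150:],None,fx=1.5,fy=1.5,interpolation=2))
E
```

```text
[ 0.51452554 -0.26815321  0.19412004] [ 0.10979244  0.80102403 -0.00820602]
0.009329128027975047 [-0.06541473  0.21529331  4.78247545] [ 0.5145998  -0.26819243  0.19473705] 4.6083
```

View pics/w2z.png

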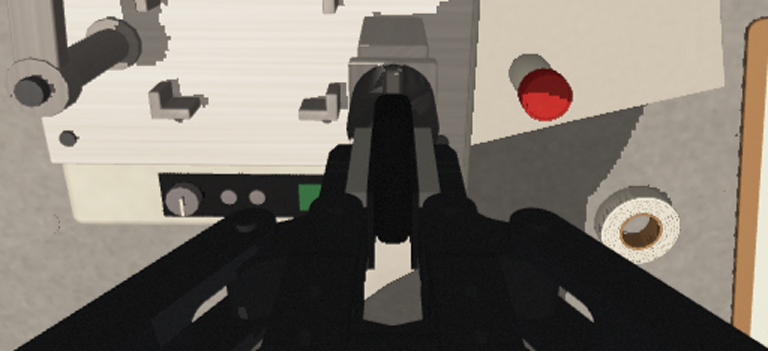

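```bash
python3 - <<'E'
from rob import *
p=np.array(manip.get_position()); z0=p[2]
xy=[.5143,-.268]
manip.command_gripper(.0,f_grip=100)
manip.servo_line((*xy,z0+.017),rate=.05)
print(manip.get_position(),manip.get_contact_force(),manip.get_width())
manip.move_to((*xy,z0+.017),ori(np.radians(-92.5-60)))
print(manip.get_position(),manip.get_contact_force(),manip.get_torque(),manip.get_width())
snap('wrist','w3')
manip.servo_line((*xy,z0+.011),rate=.03)
print(manip.get_position(),manip.get_contact_force(),manip.get_width(),manip.get_time())
snap('scene','s3');
im=cv2.imread('pics/w3.png');cv2.imwrite('pics/w3z.png',cv2.resize(im[100:],None,fx=1.5,fy=1.5,interpolation=2))
E
```

```text
[ 0.51433621 -0.2680923   0.21076479] [  4.77010147  -3.69900602 -14.49195913] 0.008245158493390841
[ 0.51430204 -0.26817502  0.21054014] [  4.76188408  -4.31128846 -14.43940339] [-0.77408756 -0.99729493 -0.04043504] 0.00836326251849717
[ 0.51450458 -0.26828723  0.20669816] [-1.41372651 -0.67854361  5.07576619] 0.008375921408437608 6.8167
```

View pics/w3z.png

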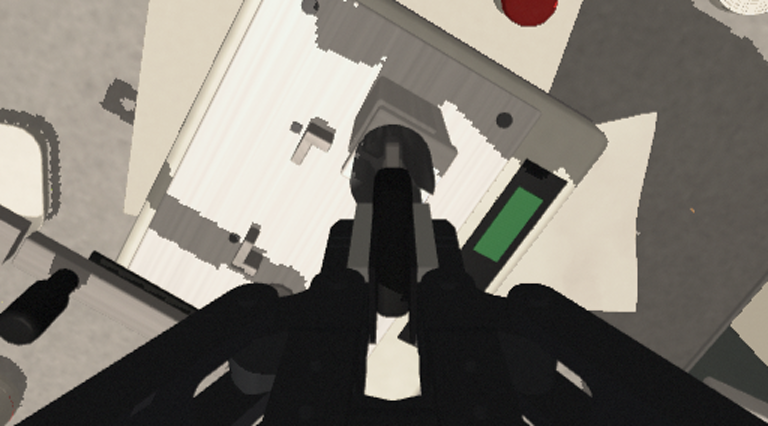

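```bash
python3 - <<'E'
from rob import *
manip.command_gripper(.05)
p=manip.get_position()
manip.servo_line((p[0],p[1],.30),rate=.2)
snap('wrist','w4')
# view the block
manip.move_to((.60,.20,.30),ori(np.radians(0)))
print(manip.get_time(),manip.get_position())
snap('wrist','w5')
a=cv2.imread('pics/w4.png');b=cv2.imread('pics/w5.png')
cv2.imwrite('pics/w4z.png',cv2.resize(a,(700,525),interpolation=2));cv2.imwrite('pics/w5z.png',cv2.resize(b,(800,600),interpolation=2))
E
```

```text
9.75 [0.60005643 0.19929016 0.29962528]
```

View pics/w4z.png

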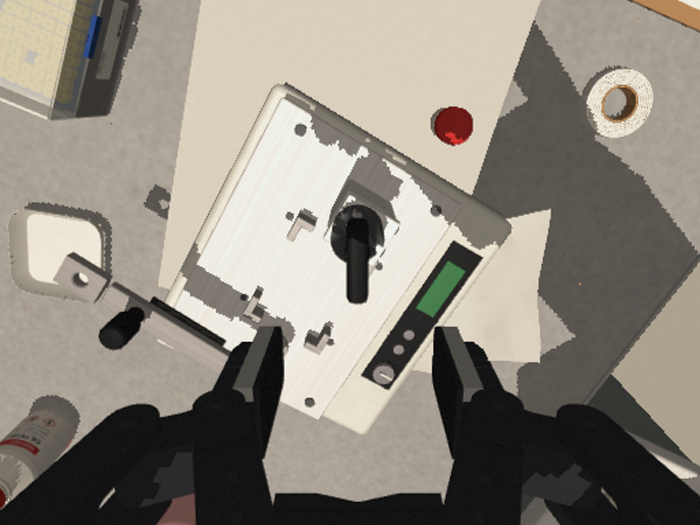

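View pics/w5z.png

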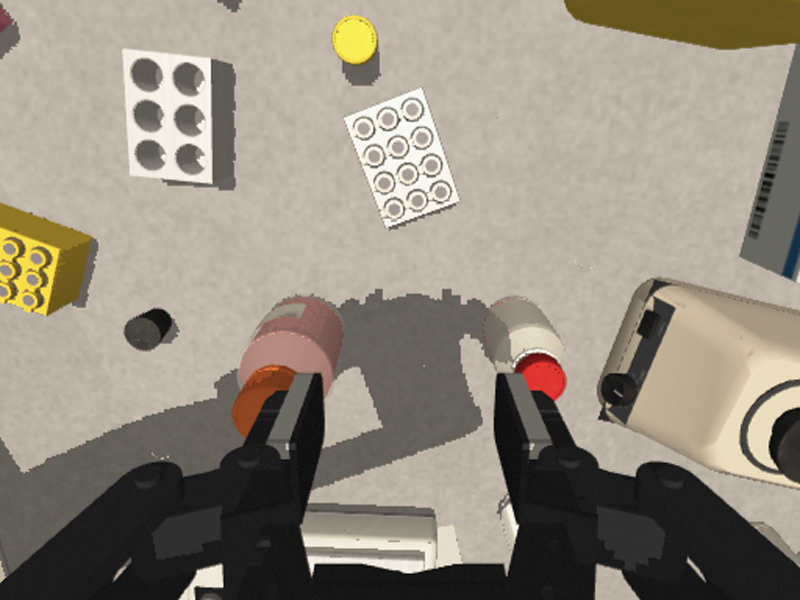

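```bash
python3 - <<'E'
from geo import *
import cv2
c=load('w5');g=cv2.cvtColor(c['image'],cv2.COLOR_RGB2GRAY)
im=cv2.cvtColor(c['image'],cv2.COLOR_RGB2BGR)
cv2.imwrite('pics/w5b.png',cv2.resize(im[50:155,210:305],None,fx=6,fy=6,interpolation=2))
q=[(345,118),(422,88),(459,203),(388,228)]
P=[atz(c,u/1.5625,v/1.5625,.045)[:2] for u,v in q];print(np.round(P,4),np.mean(P,0))
for i in range(4): d=P[(i+1)%4]-P[i];print(np.linalg.norm(d),np.degrees(np.arctan2(d[1],d[0])))
E
```

```text
[[0.5572 0.2748]
 [0.6082 0.2934]
 [0.6344 0.2182]
 [0.5847 0.2006]] [0.59612938 0.2467462 ]
0.054230032012292075 20.03146782787032
0.0795653839716637 -70.76947358186973
0.052677679210284156 -160.4780430515906
0.0790904087219245 110.35183029436136
```

View pics/w5b.png

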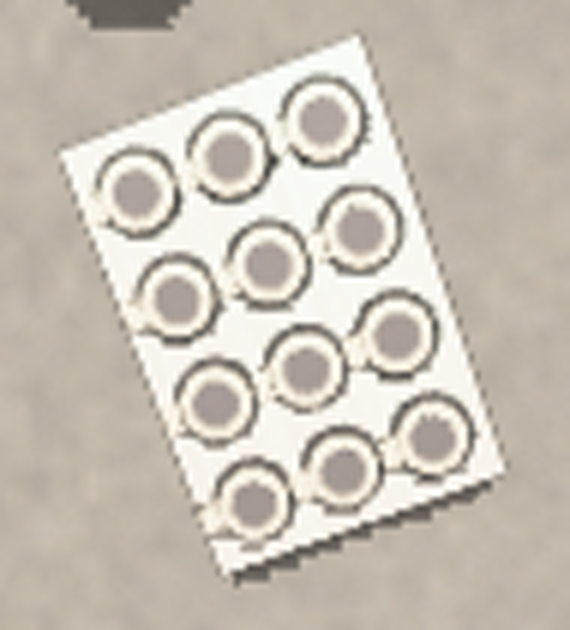

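```bash
python3 - <<'E'
from rob import *
c=load('w5')
L=np.mean([atz(c,x/6+210,y/6+50,.05)[:2] for x,y in[(137,192),(322,120),(432,437),(255,502)]],0);print('lids',L)
C=np.mean([L,[.5961,.2467]],0)
o=ori(np.radians(20))
manip.command_gripper(.085)
manip.move_to((*C,.14),o)
manip.servo_line((*C,.036),rate=.12)
print(manip.get_contact_force())
manip.command_gripper(.0,f_grip=60)
print(manip.get_width(),manip.get_contact_force(),manip.get_position(),manip.get_time())
snap('wrist','w6')
manip.servo_line((*C,.26),rate=.2)
print(manip.get_width(),manip.get_contact_force(),manip.get_time())
snap('wrist','w7')
a=cv2.imread('pics/w6.png');b=cv2.imread('pics/w7.png')
cv2.imwrite('pics/w67.png',cv2.resize(np.hstack([a,b]),(800,300),interpolation=cv2.INTER_AREA))
E
```

```text
lids [0.59558572 0.24757961]
[-0.25673841  0.34958033 -1.39037217]
0.05488379562761827 [-0.64292974 -1.24372663  4.7705486 ] [0.59632207 0.2473443  0.03707186] 12.35
0.055140264328800266 [-0.06206205 -0.37430588 -5.82621573] 13.6667
```

View pics/w67.png

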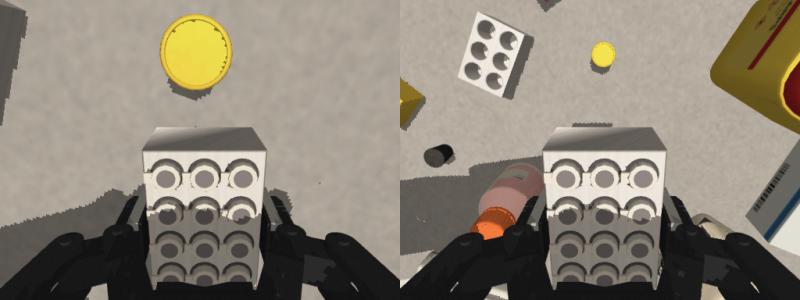

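```bash
python3 - <<'E'
from rob import *
c=load('w6')
im=c['image'][160:330,150:370];cv2.imwrite('pics/w6c.png',cv2.resize(cv2.cvtColor(im,cv2.COLOR_RGB2BGR),None,fx=3.5,fy=3.5,interpolation=2))
u=np.array([-np.sin(np.radians(20)),np.cos(np.radians(20))])
for z in(.045,.0465):
  for p in[(183,193.8),(340.5,193)]: print(z,(atz(c,*p,z)[:2]-c['p'][:2])@u)
E
```

```text
0.045 0.040259984904716356
0.045 0.04053977034208422
0.0465 0.04080112368131265
0.0465 0.04107718050458879
```

View pics/w6c.png

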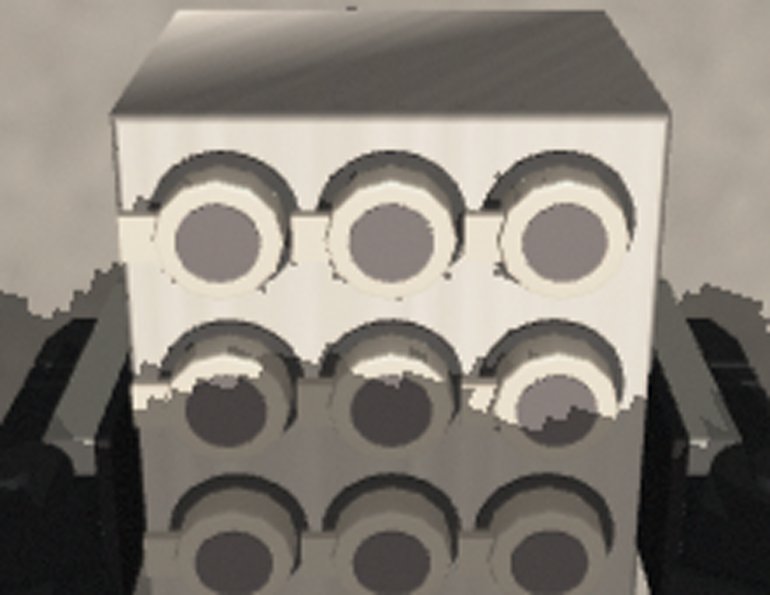

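```bash
python3 - <<'E'
from rob import *
o=ori(np.radians(-2.5)); N=(.5174,-.1935)
manip.move_to((*N,.25),o)
manip.servo_line((*N,.118),rate=.15)
print(manip.get_position(),manip.get_contact_force(),manip.get_time())
snap('wrist','w8');snap('scene','s8')
a=cv2.imread('pics/w8.png');cv2.imwrite('pics/w8z.png',cv2.resize(a,(800,600),interpolation=2))
E
```

```text
[ 0.51812004 -0.19366539  0.11874883] [-0.65227563 -0.41667265 -3.87061674] 16.3917
```

View pics/w8z.png

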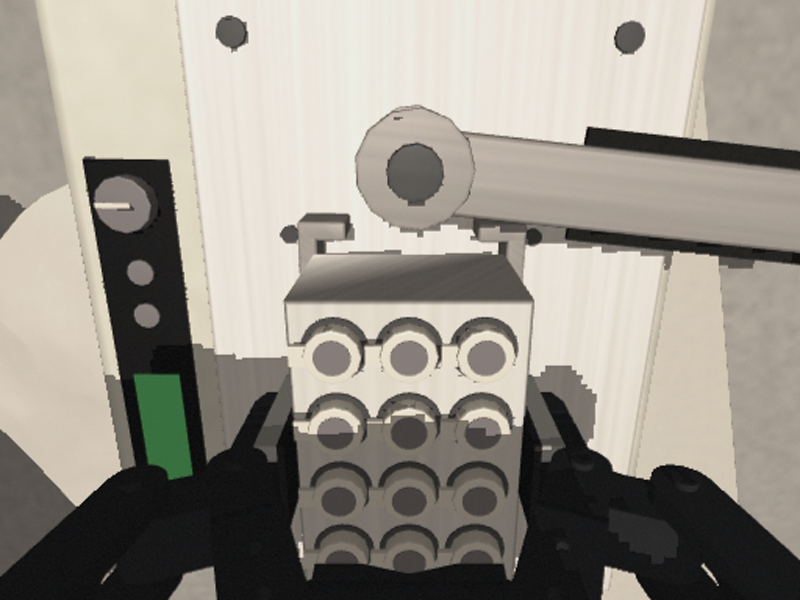

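```bash
python3 - <<'E'
from rob import *
N=(.5174,-.1935)
for z in (.110,.106,.102,.099,.0975,.0965):
    manip.servo_line((*N,z),rate=.05)
    f=manip.get_contact_force(); print(z,np.round(manip.get_position(),4),np.round(f,1))
    if f[2]>25: break
print(manip.get_time())
snap('wrist','w9');snap('scene','s9')
a=cv2.imread('pics/w9.png');cv2.imwrite('pics/w9z.png',cv2.resize(a,(800,600),interpolation=2))
E
```

```text
0.11 [ 0.5171 -0.1934  0.1098] [ 0.6 -0.6 -4.3]
0.106 [ 0.5175 -0.1935  0.1058] [ 0.4 -0.6 -4.7]
0.102 [ 0.5175 -0.1935  0.1018] [ 0.9 -0.2 -5.3]
0.099 [ 0.5175 -0.1935  0.0989] [ 1.4 -0.5 -5.1]
0.0975 [ 0.5175 -0.1935  0.0975] [ 1.8 -0.4 -5.8]
0.0965 [ 0.5175 -0.1935  0.097 ] [-0.7  0.7  3.1]
18.05
```

View pics/w9z.png

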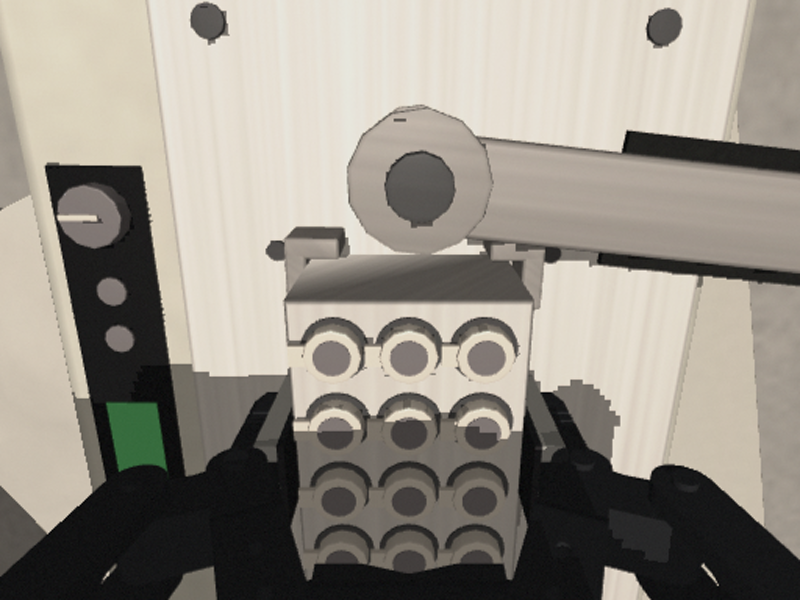

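```bash
python3 - <<'E'
from rob import *
manip.command_gripper(.078)
print(manip.get_width(),manip.get_contact_force())
manip.servo_line((.5175,-.1935,.24),rate=.2)
manip.command_gripper(.045)
manip.move_to((.6203,-.142,.24),ori(np.radians(80.8)))
snap('wrist','w10'); snap('top','t10')
manip.servo_line((.6203,-.142,.162),rate=.12)
print(manip.get_position(),manip.get_contact_force(),manip.get_time())
snap('wrist','w11')
a=cv2.imread('pics/w10.png');b=cv2.imread('pics/w11.png')
cv2.imwrite('pics/w10z.png',cv2.resize(a,(800,600),interpolation=2))
cv2.imwrite('pics/w11z.png',cv2.resize(b,(600,450),interpolation=2))
E
```

```text
0.07779765302212335 [0.18580117 0.27318822 0.01813916]
[ 0.62075121 -0.14214759  0.16251121] [-0.00980933 -0.51530297 -0.23682789] 21.9
```

View pics/w10z.png

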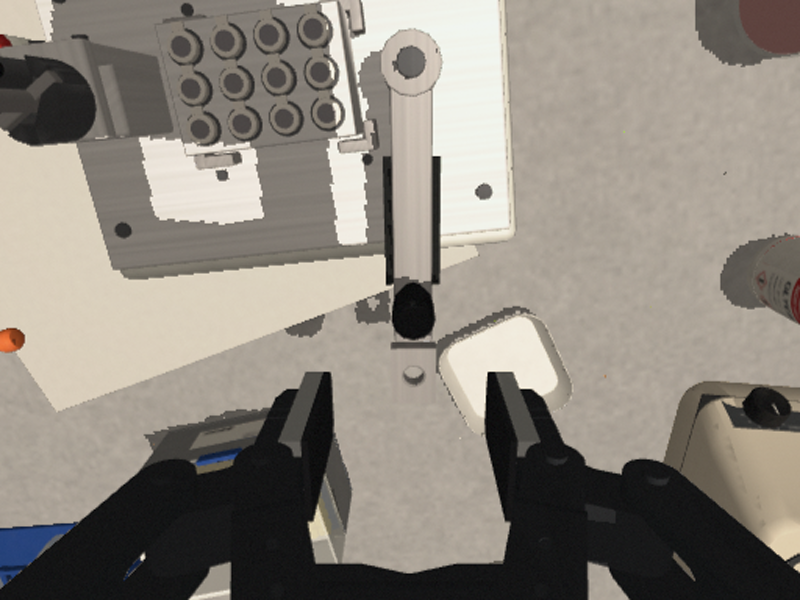

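View pics/w11z.png

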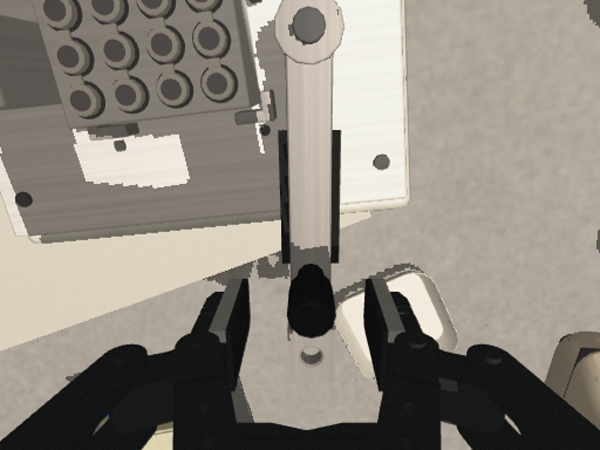

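```bash
python3 - <<'E'
from rob import *
manip.command_gripper(.0,f_grip=25)
print(manip.get_width(),manip.get_contact_force())
piv=np.array([.521,-.1255])
for t in [-15,-24,-33,-42,-51,-60,-69,-78,-85,-89,-91,-92.5,-93.5]:
    th=np.radians(t)
    manip.servo_line((*(piv+.1004*np.array([np.cos(th),np.sin(th)])),.1625),ori(th+np.pi/2),rate=.07)
    p=np.array(manip.get_position());f=np.array(manip.get_contact_force())
    d=p[:2]-piv
    print(t,np.round(f,1),np.degrees(np.arctan2(d[1],d[0])).round(2),round(np.linalg.norm(d),4))
    if np.linalg.norm(f)>20: break
print(manip.get_time(),manip.get_width())
snap('wrist','w12');snap('scene','s12')
a=cv2.imread('pics/w12.png');cv2.imwrite('pics/w12z.png',cv2.resize(a,(800,600),interpolation=2))
E
```

```text
0.01651844162274248 [0.31756497 0.10144196 5.1856397 ]
-15 [ 1.8 -0.9  2.2] -15.12 0.1011
-24 [ 3.4 -1.1  4.3] -23.91 0.101
-33 [ 2.2 -1.9  5.2] -32.84 0.1009
-42 [ 1.7 -2.8  5. ] -41.87 0.1008
-51 [ 1.1 -2.6  5.8] -50.89 0.1007
-60 [ 0.8 -1.8  5.5] -59.92 0.1005
-69 [ 0.9 -2.3  6.7] -68.95 0.1003
-78 [ 1.2 -1.5  6.3] -77.99 0.1001
-85 [ 0.6 -1.   6. ] -85.04 0.1
-89 [ 0.6 -0.8  7.4] -89.07 0.0999
-91 [ 1.  -0.2  8.4] -91.01 0.0998
-92.5 [-0.1  0.4  8.1] -92.42 0.0998
-93.5 [6.  0.7 3.2] -92.55 0.0998
26.55 0.016785066328877864
```

View pics/w12z.png

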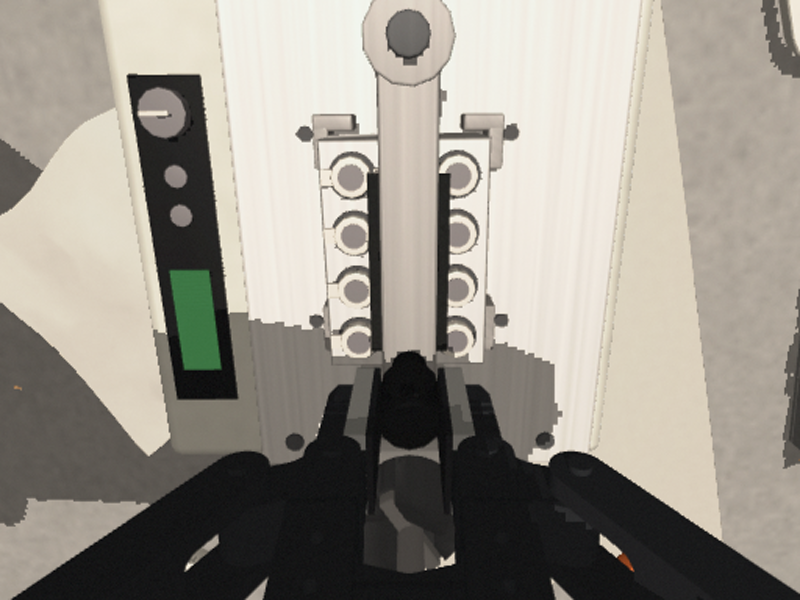

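```bash
python3 - <<'E'
from rob import *
manip.command_gripper(.04)
print(manip.get_contact_force())
p=manip.get_position()
manip.servo_line((p[0],p[1],.27),rate=.15)
x,y=.5143,-.268
manip.move_to((x+.02,y+.04,.30),ori(np.radians(27.5)))
snap('wrist','w13'); snap('top','t13');print(manip.get_time())
a=cv2.imread('pics/w13.png');cv2.imwrite('pics/w13z.png',cv2.resize(a,(800,600),interpolation=2))
E
```

```text
[0.12523836 0.58798047 0.16043546]
28.5417
```

View pics/w13z.png

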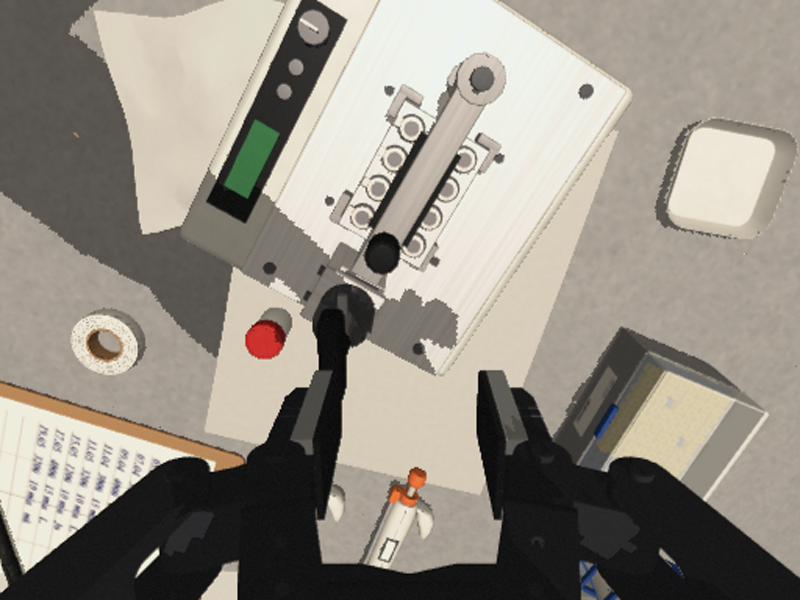

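```bash
python3 - <<'E'
from rob import *
c=load('w13')
pv=atz(c,482/1.5625,78/1.5625,.1245)[:2];k=atz(c,383/1.5625,252/1.5625,.1575)[:2]
print(pv,k,np.degrees(np.arctan2(*(k-pv)[::-1])),np.linalg.norm(k-pv))
x,y=.5143,-.268
manip.move_to((x,y,.26),ori(np.radians(27.5)))
manip.servo_line((x,y,.207),rate=.1)
print(manip.get_contact_force())
manip.command_gripper(.0,f_grip=100)
print(manip.get_width(),manip.get_contact_force(),manip.get_time(),manip.get_position())
snap('wrist','w14')
a=cv2.imread('pics/w14.png');cv2.imwrite('pics/w14z.png',cv2.resize(a,(640,480),interpolation=2))
E
```

```text
[ 0.52191939 -0.12502925] [ 0.51546415 -0.22174015] -93.81870578085278 0.09692609640567026
[ 0.2864696  -0.23010309 -0.82774673]
0.007914883561128527 [-1.17321378 -0.29138361  4.85880436] 29.9583 [ 0.51457476 -0.26833827  0.20804979]
```

View pics/w14z.png

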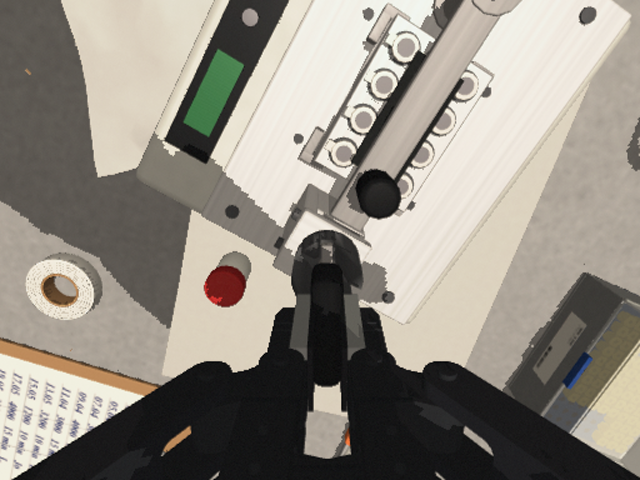

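```bash
python3 - <<'E'
from rob import *
x,y=.5143,-.268
manip.servo_line((x,y,.213),rate=.03)
print(manip.get_position(),manip.get_contact_force())
manip.move_to((x,y,.213),ori(np.radians(87.5)))
print(manip.get_position(),manip.get_contact_force(),manip.get_torque())
manip.servo_line((x,y,.206),rate=.03)
print(manip.get_position(),manip.get_contact_force(),manip.get_time())
snap('wrist','w15')
a=cv2.imread('pics/w15.png');cv2.imwrite('pics/w15z.png',cv2.resize(a,(640,480),interpolation=2))
E
```

```text
[ 0.51431165 -0.26814858  0.21211285] [  5.13241462  -4.70063305 -14.54712989]
[ 0.51436746 -0.26803872  0.21194182] [  4.53570211  -1.82933772 -15.01645162] [-0.56806085 -0.934527    0.00979477]
[ 0.51439881 -0.26804946  0.20529412] [  3.63196502  -2.55846037 -11.33995889] 31.725
```

View pics/w15z.png

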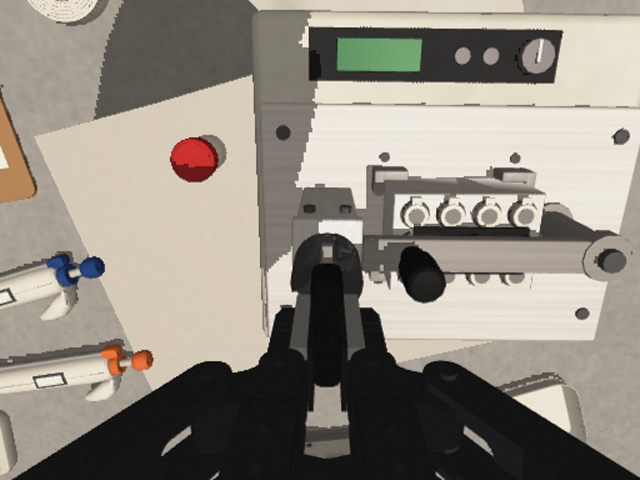

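```bash
python3 - <<'E'
from rob import *
x,y=.5143,-.268
for z in (.201,.1975,.1955,.194):
    manip.servo_line((x,y,z),rate=.04)
    f=manip.get_contact_force();print(manip.get_position(),np.round(f,1))
    if f[2]>8:break
manip.command_gripper(.04)
print(manip.get_contact_force())
manip.servo_line((x,y,.30),rate=.15)
manip.move_to((.56,-.2,.36),ori(np.radians(-90)))
snap('wrist','w16');print(manip.get_time(),manip.get_contact_force())
a=cv2.imread('pics/w16.png');cv2.imwrite('pics/w16z.png',cv2.resize(a[:330,100:400],None,fx=1.8,fy=1.8,interpolation=2))
E
```

```text
[ 0.51443023 -0.26804766  0.2007608 ] [ 3.8 -1.6 -9. ]
[ 0.51439137 -0.26804978  0.19746825] [ 3.3 -2.7 -7.2]
[ 0.51450918 -0.26810263  0.19622652] [ 0.3 -0.8  1. ]
[ 0.51470458 -0.2681982   0.19608739] [-2.8  1.1 12.9]
[-0.21607161 -0.85170378  0.00227218]
36.8417 [-0.54058311  0.26640099 -0.38863144]
```

View pics/w16z.png

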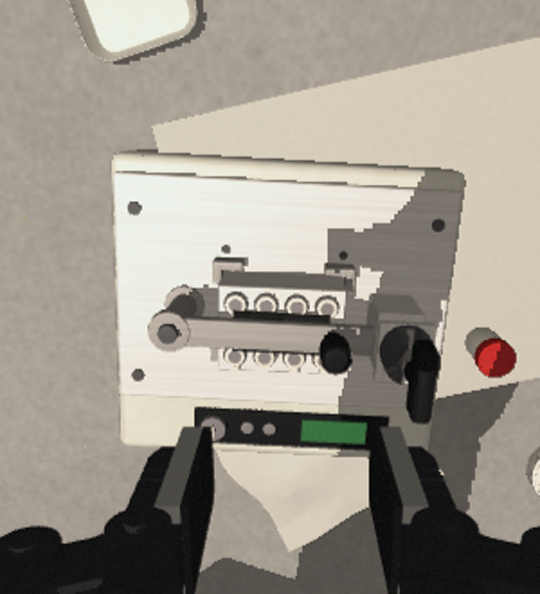

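```bash
python3 - <<'E'
from rob import *
manip.sign_off(); print(manip.get_time())
E
```

```text
the job is handed in; nothing more can be done
the job is handed in; nothing more can be done
```

The twelve-tube block is locked in the shaker and the job was handed in at about 37 s of the 72 s allowed; no verdict is reported.

I pulled the T-handle up and twisted it 60° clockwise into its rest notch. Then I set the block into the nest, swung the keeper bar shut by its knob, and twisted the handle back so the pin dropped.

Last checks:
- **Block:** it touched down at exactly the height expected when fully seated, about 0.097 m at the tool, with almost no side force.
- **Keeper bar:** it stopped at -92.55°, where about -92.5° was expected for closed. A rough camera check read -93.8°, but I took that as measurement error. The later pictures show the bar's eye in the yoke.
- **Pin:** the handle dropped about 12 mm from the notch. The spring pull then turned into an upward push, so the pin is fully down. The last picture shows the handle along the shaker's x axis again.
- **Robot and surroundings:** the gripper was open and clear of everything, with contact force near zero. I saw no bystander moved, but the last picture shows only the shaker area. I did not recheck the spare block, the bottles or the yellow-lidded pot at the end.

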